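Sort the polishing-fluid bottles by weight and put up the splash guard

TASK

The white bottles on this polishing bench look alike, so lift each one to feel whether it is full or empty, and gently stand every full bottle upright, wholly on the green steel tray with the rail, and every empty one upright, wholly on the yellow refill mat; do not drop any. Only when all bottles are sorted, draw the blue splash guard out of its rack and lean it at roughly 15 to 20 degrees from upright against the rail, from outside the tray, its lower edge on the bench, square to the rail and about the middle of it. Leave the jar, the bur block and the loupe where they are.

Things in the scene. Friction and masses are not known exactly. Their poses are not given: they have to be found in the camera images.
- bottle1: One of six identical opaque white bottles, upright on the bench (4 to 6 present; an absent one reads None throughout). Body 62 mm across up to 80 mm, steel cap 34 mm across from there to the top at 115 mm; grip the cap from above. Full: 0.50 to 0.61 kg, empty: 0.13 to 0.17 kg; only weight tells; at most three of each. Origin: centre of underside, z along the bottle.
- bottle2: One of six identical opaque white bottles, upright on the bench (4 to 6 present; an absent one reads None throughout). Body 62 mm across up to 80 mm, steel cap 34 mm across from there to the top at 115 mm; grip the cap from above. Full: 0.50 to 0.61 kg, empty: 0.13 to 0.17 kg; only weight tells; at most three of each. Origin: centre of underside, z along the bottle.
- bottle3: One of six identical opaque white bottles, upright on the bench (4 to 6 present; an absent one reads None throughout). Body 62 mm across up to 80 mm, steel cap 34 mm across from there to the top at 115 mm; grip the cap from above. Full: 0.50 to 0.61 kg, empty: 0.13 to 0.17 kg; only weight tells; at most three of each. Origin: centre of underside, z along the bottle.
- bottle4: One of six identical opaque white bottles, upright on the bench (4 to 6 present; an absent one reads None throughout). Body 62 mm across up to 80 mm, steel cap 34 mm across from there to the top at 115 mm; grip the cap from above. Full: 0.50 to 0.61 kg, empty: 0.13 to 0.17 kg; only weight tells; at most three of each. Origin: centre of underside, z along the bottle.
- bottle5: One of six identical opaque white bottles, upright on the bench (4 to 6 present; an absent one reads None throughout). Body 62 mm across up to 80 mm, steel cap 34 mm across from there to the top at 115 mm; grip the cap from above. Full: 0.50 to 0.61 kg, empty: 0.13 to 0.17 kg; only weight tells; at most three of each. Origin: centre of underside, z along the bottle.
- bottle6: One of six identical opaque white bottles, upright on the bench (4 to 6 present; an absent one reads None throughout). Body 62 mm across up to 80 mm, steel cap 34 mm across from there to the top at 115 mm; grip the cap from above. Full: 0.50 to 0.61 kg, empty: 0.13 to 0.17 kg; only weight tells; at most three of each. Origin: centre of underside, z along the bottle.
- stand: Fixed green steel tray for full bottles, left or right of the robot: flat plate 150 mm (its x) by 280 mm (its y), 4 mm thick, no lip, with a dark rail running 45 mm outside its long edge on the robot's side (-x). Origin: centre of the underside, on the bench; x points away from the robot (turned up to 0.2 rad), z up. Outside the tray means beyond the rail, on its -x side.
- rail (a point): Middle of the rail: a round horizontal bar 12 mm in diameter along the stand's y, its centre 100 mm above the bench and at x = -120 mm in the stand's frame, 250 mm long between two 14 mm square posts (on 4 mm thick feet joined to the plate) at y = +-125 mm of the stand.
- mat: Fixed flat yellow plastic refill mat for the empty bottles, 150 mm (its x) by 280 mm (its y), 4 mm thick, on the other side of the robot from the stand. Origin: centre of the underside, x away from the robot.
- rack: Fixed wooden rack holding the guard upright: foot 60 mm (its x) by 110 mm (its y), 6 mm thick, with two cheeks leaving a slot 14 mm wide along its y, from 6 mm to 36 mm above the bench. Origin: centre of the underside.
- guard: Blue rigid plastic splash guard, a flat rectangular slab 10 mm thick (its x), 140 mm wide (its y), 170 mm tall (its z), 0.18 to 0.26 kg, standing loose upright in the slot of the rack (it can be drawn straight up). Origin: centre of its lower edge face.
- guard_top (a point): Middle of the guard's top edge, 170 mm from its origin along its z; the guard can be pinched here across its 10 mm thickness from above.
- jar: Bystander: squat clear glass jar with steel lid, 68 mm in diameter, 65 mm tall; leave alone. Origin: centre of the underside.
- burblock: Bystander: dark wooden block 55 x 90 x 35 mm with small burs sticking up to about 75 mm; leave alone. Origin: centre of the underside.
- loupe: Bystander: small black eye loupe, 32 mm in diameter, 26 mm tall, beyond the bottles; leave alone. Origin: centre of the underside.
Not all that is in view belongs to the job. Of the things that look like the guard, the middle-sized one is meant.

How it is judged:
On the way, in this order (a step that is already met when the one before it is completed fails the run):
1. every bottle present stands on its place: full on the green steel tray, empty on the yellow mat (((x of bottle1 in the frame of stand between -0.044 and 0.044 m and y of bottle1 in the frame of stand between -0.108 and 0.108 m and contact force between bottle1 and stand above 3 N) or (x of bottle1 in the frame of mat between -0.044 and 0.044 m and y of bottle1 in the frame of mat between -0.108 and 0.108 m and contact force between bottle1 and mat below 3 N)) and angle between each of bottle1, bottle2, bottle3, bottle4, bottle5, bottle6's own z axis and vertical below 0.12 rad and height (world z) of each of bottle1, bottle2, bottle3, bottle4, bottle5, bottle6 below 0.012 m and linear speed of each of bottle1, bottle2, bottle3, bottle4, bottle5, bottle6 below 0.03 m/s and ((x of bottle2 in the frame of stand between -0.044 and 0.044 m and y of bottle2 in the frame of stand between -0.108 and 0.108 m and contact force between bottle2 and stand above 3 N) or (x of bottle2 in the frame of mat between -0.044 and 0.044 m and y of bottle2 in the frame of mat between -0.108 and 0.108 m and contact force between bottle2 and mat below 3 N)) and ((x of bottle3 in the frame of stand between -0.044 and 0.044 m and y of bottle3 in the frame of stand between -0.108 and 0.108 m and contact force between bottle3 and stand above 3 N) or (x of bottle3 in the frame of mat between -0.044 and 0.044 m and y of bottle3 in the frame of mat between -0.108 and 0.108 m and contact force between bottle3 and mat below 3 N)) and ((x of bottle4 in the frame of stand between -0.044 and 0.044 m and y of bottle4 in the frame of stand between -0.108 and 0.108 m and contact force between bottle4 and stand above 3 N) or (x of bottle4 in the frame of mat between -0.044 and 0.044 m and y of bottle4 in the frame of mat between -0.108 and 0.108 m and contact force between bottle4 and mat below 3 N)) and ((x of bottle5 in the frame of stand between -0.044 and 0.044 m and y of bottle5 in the frame of stand between -0.108 and 0.108 m and contact force between bottle5 and stand above 3 N) or (x of bottle5 in the frame of mat between -0.044 and 0.044 m and y of bottle5 in the frame of mat between -0.108 and 0.108 m and contact force between bottle5 and mat below 3 N)) and ((x of bottle6 in the frame of stand between -0.044 and 0.044 m and y of bottle6 in the frame of stand between -0.108 and 0.108 m and contact force between bottle6 and stand above 3 N) or (x of bottle6 in the frame of mat between -0.044 and 0.044 m and y of bottle6 in the frame of mat between -0.108 and 0.108 m and contact force between bottle6 and mat below 3 N))), for 0.3 s.
2. the guard leans against the rail from outside the tray (angle between guard's own z axis and vertical between 0.12 and 0.6 rad and x of guard in the frame of stand between -0.23 and -0.13 m and y of guard in the frame of stand between -0.05 and 0.05 m and x of guard_top in the frame of stand above -0.13 m and angle between the y axis of guard and the y axis of stand, either way round below 0.2 rad and contact force between guard and stand above 0.05 N and height (world z) of guard below 0.015 m and linear speed of guard below 0.02 m/s), for 0.3 s.
At the end, for the whole second after the job is handed in: Bottles upright and still, full on the tray, empty on the mat, centres within 44 mm (x) and 108 mm (y) of its centre; guard rests on bench and rail, tilted 0.12 to 0.6 rad, foot 10 to 110 mm outside the rail, top at most 10 mm short of it, within 50 mm of its middle, square within 0.2 rad (all of step 1 and all of step 2); the robot touches nothing.
It fails at once if a bottle is let go or thrown with its underside more than 50 mm above the bench ((height (world z) of bottle1 above 0.05 m and contact force between bottle1 and the fingers below 0.005 N) or (height (world z) of bottle2 above 0.05 m and contact force between bottle2 and the fingers below 0.005 N) or (height (world z) of bottle3 above 0.05 m and contact force between bottle3 and the fingers below 0.005 N) or (height (world z) of bottle4 above 0.05 m and contact force between bottle4 and the fingers below 0.005 N) or (height (world z) of bottle5 above 0.05 m and contact force between bottle5 and the fingers below 0.005 N) or (height (world z) of bottle6 above 0.05 m and contact force between bottle6 and the fingers below 0.005 N)).
It fails at once if the guard is let go with its lower edge more than 50 mm above the bench (height (world z) of guard above 0.05 m and contact force between guard and the fingers below 0.005 N).
It fails at once if the jar, the bur block or the loupe is moved more than 30 mm (distance of any of jar, burblock, loupe from where it was at the start of the episode above 0.03 m).
Of bottle1, bottle2, bottle3, bottle4, bottle5, bottle6 only 4 to 6 are there at a start; the rules pass over those that are not, and their reading is None.
At some moment in a run one of bottle1, bottle2, bottle3, bottle4, bottle5, bottle6 may be knocked a few centimetres aside while the robot is not near it.
It also fails if it takes over 210 s, if anything falls off the work surface, if the arm or the gripper's body presses on something with over 40 N, if the wrist force passes 120 N, or if a joint passes its speed limit or range.

ROBOT

A 7-joint arm with a two-finger parallel gripper is mounted at the origin on the work surface. World frame = base frame: x ahead of the robot, y to its left, z up, the work surface at z = 0. Lengths are in m, angles in rad, forces in N, time in s.
With the tool pointing down it reaches from about 0.4 to 0.9 m from the base axis. Payload 5.5 kg.
Tool frame: the origin (TCP) lies midway between the tips of the shut fingers; the grasp point (between the pads) lies 19 mm behind it (manip.grip_depth is the distance from the TCP to the grasp point, in m); z points along the fingers, y is the line along which they close (so a half turn about z gives the same grasp; the last joint's range is limited). The gripper opens to 92 mm and grips with 3 to 60 N. Pads are 19 mm wide; open, the fingers measure 130 mm over their backs; the gripper's body (75 mm by 190 mm) begins 47 mm behind the grasp point.
Start: joints at [1.496, 0.501, -0.427, 1.55, 0.221, 1.138, -0.21], TCP at [0.215, -0.613, 0.206] pointing down, gripper open.
Joint ranges: [-2.88, 2.88], [-0.31, 2.03], [-1.54, 1.56], [0.2, 2.42], [-1.41, 4.55], [0.19, 2.02], [-2.57, 2.57]. Speed limits (rad/s): [2.57, 2.57, 3.14, 3.14, 3.14, 3.14, 3.14].

INTERFACE

Orientations are given as a unit quaternion [x, y, z, w].
In Python, from bench import manip, effector, viewer gives the robot as it stands. Calls block until the motion is done:
- manip.move_pose(position, orientation): joint-space move of the TCP to a pose.
- manip.servo_line(position, ori=None, vel=0.15): straight line of the TCP; ori=None keeps the orientation; vel is the mean speed in m/s.
- manip.movej(angles): joint-space move.
- effector.open_jaws() and effector.close(f_grip=None): open the fingers fully, or close them until they stop; f_grip is the grip in N (None keeps the last).
- manip.sleep(seconds).
- manip.solve_ik(position, orientation): joint angles nearest the present ones, or None.
- viewer.get_image(name): name is "side" or "top" or "wrist"; returns the picture (384x512x3 uint8, red, green, blue); there is no depth.
- viewer.get_calibration(name): a dict with "vfov" (degrees; the focal length in pixels is half the picture's height over the tangent of half this angle, whatever the lens; pixels are square), "cx", "cy" (the principal point, pixels), "eye" and "attitude" of the camera in the world. Camera axes: x right, y down, z forward; pixel columns grow to the right and rows downward; lengths in m; the calibration is good to about 2 mm. A picture is of the moment at which its call begins: read the wrist's pose just before it. get_calibration takes no time and is no camera call; for the wrist camera it gives the pose at the moment of the call.
A pose or a line that the arm cannot do raises manip.PlanningError and nothing moves.
- manip.hand_in(): hands the job in; it is judged then, once.
Readings, each from a call of its own:
- manip.current_clock(): time.
- manip.current_q(): joint angles.
- manip.current_joint_velocities(): joint speeds.
- manip.current_tau(): joint torques, N m.
- manip.current_tool_pos(): TCP position.
- manip.current_tcp_rot(): TCP orientation.
- manip.current_force(): force on the tool from outside, world axes, zero at the start.
- manip.current_wrist_torque(): the same for the moment, N m.
- manip.current_finger_gap(): finger opening in m.
- manip.current_gripper_force(): force on a finger pad.
Only numpy, scipy, OpenCV 4.12 (cv2) and the standard library are available. Lean on these libraries where they do the work, as an engineer would, in place of code of your own. Each camera call takes 0.05 s, during which the arm holds its last target. There are 200 camera calls.

## Working session

There is one attempt and no reset: what is moved stays moved. The work goes in short steps, each a Python script; the robot and the scene stay as the last script left them, time stands still between calls to the robot, and variables do not carry over. Pictures are saved under pics/ and viewed, at most 14 in all, crops included, and the job is handed in when it is done.

```bash
ls; mkdir -p pics
python3 - <<'E'
from bench import manip, effector, viewer
import cv2
for n in("top","side"):
    c=viewer.get_calibration(n);print(n,c)
    cv2.imwrite(f"pics/{n}0.png",cv2.cvtColor(viewer.get_image(n),cv2.COLOR_RGB2BGR))
print(manip.current_clock(),manip.current_force(),manip.current_tcp_rot(),manip.grip_depth)
E
```

```text
pics
top {'vfov': 43.84612647579392, 'cx': 257.5225494186293, 'cy': 193.09155899768987, 'eye': array([0.42870237, 0.00329746, 1.45074527]), 'attitude': array([ 0.70883878, -0.70382116,  0.03465433, -0.03134381])}
side {'vfov': 56.46120116080361, 'cx': 253.69163342503666, 'cy': 189.0769589685657, 'eye': array([ 0.41537309, -0.57057499,  0.70217041]), 'attitude': array([ 0.91389432, -0.10687526,  0.0402392 , -0.38955829])}
0.1 [ 0.45760613  0.31287197 -0.86931991] [ 9.85764528e-01  1.68129483e-01 -1.21544816e-04 -8.70745247e-04] 0.0188
```

View pics/top0.png

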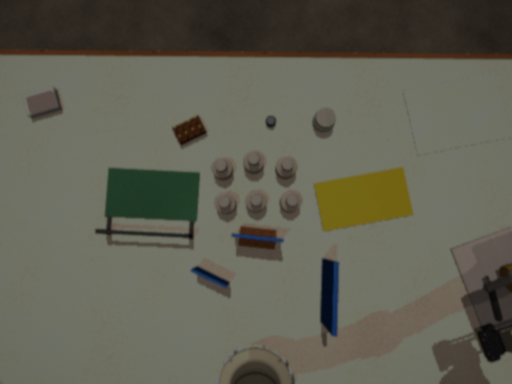

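View pics/side0.png

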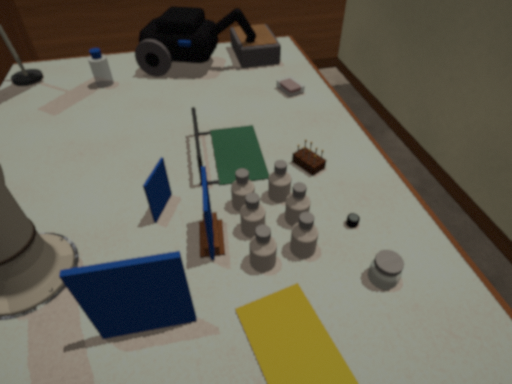

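```bash
cat > h.py <<'E'
from bench import manip, effector, viewer
import numpy as np, cv2
from scipy.spatial.transform import Rotation as R
def cast(c,uv,z):
    """pixels -> points on plane at height z"""
    f=192/np.tan(np.radians(c["vfov"])/2); uv=np.atleast_2d(uv).astype(float)
    d=R.from_quat(c["attitude"]).apply(np.c_[(uv[:,0]-c["cx"])/f,(uv[:,1]-c["cy"])/f,np.ones(len(uv))])
    return c["eye"]+d*((z-c["eye"][2])/d[:,2])[:,None]
def proj(c,p):
    f=192/np.tan(np.radians(c["vfov"])/2)
    q=R.from_quat(c["attitude"]).inv().apply(np.atleast_2d(p)-c["eye"])
    return q[:,:2]/q[:,2:]*f+[c["cx"],c["cy"]]
def down(a):
    """tool down, closing line at angle a from world y"""
    return (R.from_euler("z",a)*R.from_quat([1,0,0,0])).as_quat()
def save(n,im): cv2.imwrite(f"pics/{n}.png",cv2.cvtColor(im,cv2.COLOR_RGB2BGR))
E
python3 - <<'E'
from h import *
c=viewer.get_calibration("top"); im=cv2.cvtColor(cv2.imread("pics/top0.png"),cv2.COLOR_BGR2RGB)
np.set_printoptions(precision=4,suppress=True)
print(cast(c,[(223,164),(254,157),(287,162),(226,200),(257,197),(291,198)],.115)[:,:2])
print("rail",cast(c,[(97,231),(192,236)],.1)[:,:2])
print("guard top",cast(c,[(233,236),(283,239)],.176)[:,:2])
hsv=cv2.cvtColor(im,cv2.COLOR_RGB2HSV)
for n,lo,hi in(("green",(55,90,25),(85,255,255)),("yellow",(22,120,60),(35,255,255)),("blue",(100,120,20),(130,255,255))):
    m=cv2.inRange(hsv,lo,hi); 
    for k in cv2.findContours(m,0,1)[0]:
        if cv2.contourArea(k)<100: continue
        b=cv2.boxPoints(cv2.minAreaRect(k)); z=.004 if n!="blue" else .176
        w=cast(c,b,z)[:,:2]; print(n,b.mean(0),"ctr",w.mean(0),"sides",np.linalg.norm(w[1]-w[0]),np.linalg.norm(w[2]-w[1]),"\n",w)
save("crop1",cv2.resize(im[130:270,80:310],None,fx=3.4,fy=3.4,interpolation=cv2.INTER_CUBIC)*1)
E
```

```text
[[ 0.6357  0.0956]
 [ 0.6564  0.0081]
 [ 0.6428 -0.0854]
 [ 0.5337  0.0858]
 [ 0.5428 -0.0011]
 [ 0.5406 -0.0967]]
rail [[0.4446 0.449 ]
 [0.4324 0.1812]]
guard top [[ 0.433   0.0622]
 [ 0.4259 -0.0709]]
green [151.9689 193.998 ] ctr [0.5594 0.3181] sides 0.1431869707891434 0.27475131556450844 
 [[0.4954 0.4564]
 [0.6385 0.4527]
 [0.6233 0.1784]
 [0.4804 0.1846]]
yellow [363.2099 198.7113] ctr [ 0.5498 -0.3253] sides 0.2814489080393046 0.1488916273566245 
 [[ 0.5964 -0.1746]
 [ 0.6496 -0.451 ]
 [ 0.5026 -0.4747]
 [ 0.4505 -0.2008]]
blue [209.4532 276.5975] ctr [0.3258 0.1231] sides 0.014573112126749109 0.0982882856395686 
 [[0.3399 0.1708]
 [0.3531 0.1646]
 [0.3117 0.0755]
 [0.2986 0.0817]]
blue [329.3572 297.4959] ctr [ 0.2742 -0.1932] sides 0.19377054159908597 0.039838572684147956 
 [[ 0.1778 -0.1701]
 [ 0.3715 -0.1768]
 [ 0.3706 -0.2167]
 [ 0.1769 -0.2094]]
blue [257.4512 237.439 ] ctr [ 0.4296 -0.0029] sides 0.00965762615560344 0.1313786008777368 
 [[ 0.4316  0.0629]
 [ 0.4412  0.062 ]
 [ 0.4276 -0.0687]
 [ 0.418  -0.0677]]
```

View pics/crop1.png

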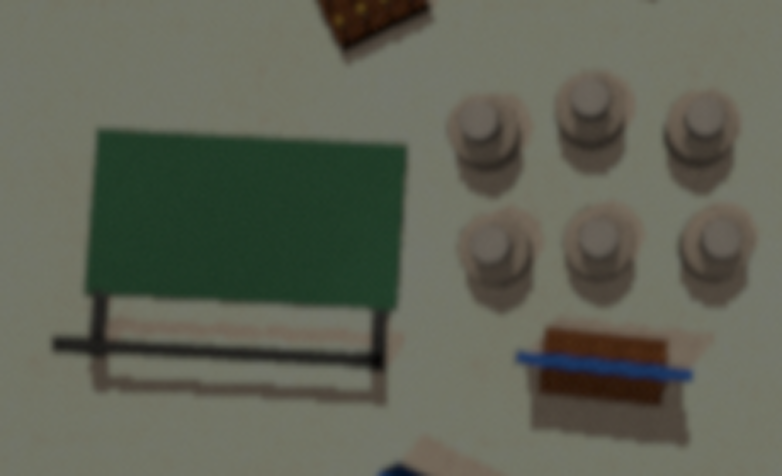

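Run:
```python
from h import *
np.set_printoptions(precision=4,suppress=True)
t=manip.current_clock()
manip.move_pose([.2,-.613,.40],manip.current_tcp_rot())
manip.move_pose([.52,0,.42],down(0)); print(manip.current_clock()-t, manip.current_tool_pos(), manip.current_q(),manip.current_force())
c=viewer.get_calibration("wrist"); print(c)
im=viewer.get_image("wrist"); save("w1",im)
print(proj(c,[[.6357,.0956,.115],[.54,-.0967,.115]]))
```

```text
3.2582999999999998 [ 0.5202 -0.0012  0.4198] [ 1.0017  0.308  -1.3178  1.538   0.2981  1.5264 -1.8905] [-0.7101  0.3971 -0.4358]
{'vfov': 65.09925013353069, 'cx': 254.17266606211558, 'cy': 192.54921770531385, 'eye': array([ 0.5979, -0.001 ,  0.5978]), 'attitude': array([-0.6992,  0.7001,  0.1026, -0.1023])}
[[189.8669  76.3367]
 [314.3483 140.3954]]
```

View pics/w1.png

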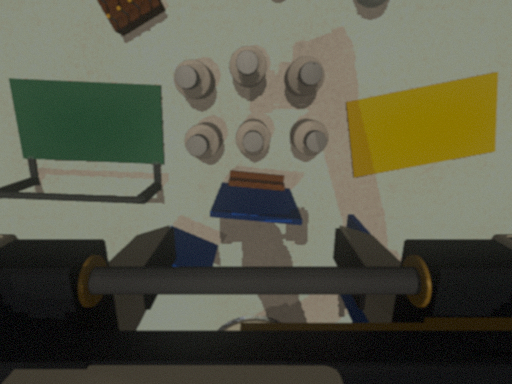

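Run:
```python
from h import *
import glob
np.set_printoptions(precision=4,suppress=True)
for n,pts,box in(("w1",[(187,78),(197,90),(199,144),(209,140),(130,60),(270,100),(310,73)],(60,160,160,340)),("top0",[(222,166),(223,175),(256,199),(257,208),(256,180)],(150,215,210,305))):
    im=cv2.imread(f"pics/{n}.png"); hsv=cv2.cvtColor(im,cv2.COLOR_BGR2HSV)
    print(n,[ (tuple(hsv[v,u]),tuple(im[v,u])) for u,v in pts])
w=cv2.imread("pics/w1.png"); 
b=cv2.bilateralFilter(w,5,20,5).astype(int); d=b[...,2]-b[...,0]; s=np.clip(128+6*d,0,255).astype(np.uint8)
cv2.imwrite("pics/rb.png",np.vstack([cv2.resize(s[30:180,150:350],None,fx=2.6,fy=2.6)[:290],]))
g=cv2.cvtColor(w,cv2.COLOR_BGR2GRAY)[30:180,150:350]
print(cv2.HoughCircles(cv2.resize(g,None,fx=3,fy=3,interpolation=2),cv2.HOUGH_GRADIENT,1,60,param1=60,param2=14,minRadius=24,maxRadius=40))
```

```text
w1 [((np.uint8(22), np.uint8(37), np.uint8(123)), (np.uint8(105), np.uint8(118), np.uint8(123))), ((np.uint8(14), np.uint8(51), np.uint8(85)), (np.uint8(68), np.uint8(76), np.uint8(85))), ((np.uint8(18), np.uint8(34), np.uint8(114)), (np.uint8(99), np.uint8(108), np.uint8(114))), ((np.uint8(21), np.uint8(50), np.uint8(102)), (np.uint8(82), np.uint8(96), np.uint8(102))), ((np.uint8(40), np.uint8(32), np.uint8(145)), (np.uint8(127), np.uint8(145), np.uint8(139))), ((np.uint8(17), np.uint8(54), np.uint8(138)), (np.uint8(109), np.uint8(125), np.uint8(138))), ((np.uint8(18), np.uint8(30), np.uint8(103)), (np.uint8(91), np.uint8(98), np.uint8(103)))]
top0 [((np.uint8(16), np.uint8(37), np.uint8(103)), (np.uint8(88), np.uint8(96), np.uint8(103))), ((np.uint8(17), np.uint8(61), np.uint8(67)), (np.uint8(51), np.uint8(60), np.uint8(67))), ((np.uint8(17), np.uint8(39), np.uint8(104)), (np.uint8(88), np.uint8(97), np.uint8(104))), ((np.uint8(18), np.uint8(57), np.uint8(67)), (np.uint8(52), np.uint8(61), np.uint8(67))), ((np.uint8(18), np.uint8(50), np.uint8(86)), (np.uint8(69), np.uint8(79), np.uint8(86)))]
[[[494.5 334.5  34.9]
  [137.5 346.5  30.8]
  [308.5 332.5  26.6]
  [108.5 142.5  30.4]
  [485.5 127.5  37.1]]]
```

View pics/rb.png

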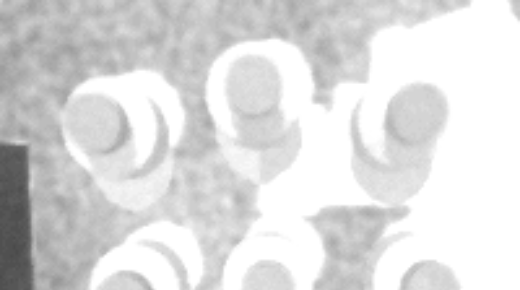

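```bash
cat >> h.py <<'E'
ZG=.084
STAND=(np.array([.5594,.318]),-.045); MAT=(np.array([.5498,-.3253]),.186)
GUARD=np.array([[.433,.0655],[.426,-.0735]])
def place_xy(fr,x,y):
    o,a=fr; return o+R.from_euler("z",a).as_matrix()[:2,:2]@[x,y]
def caps(c,im,guess,win,r=.017,z=.115,par=12):
    """cap-top centre near guess by Hough, plus its radius in m"""
    g=cv2.cvtColor(im,cv2.COLOR_RGB2GRAY); u,v=proj(c,[*guess,z])[0]
    d=np.linalg.norm(c["eye"]-[*guess,z]); f=192/np.tan(np.radians(c["vfov"])/2); s=3; rp=r*f/d; w=int(win*f/d)+1
    u0,v0=max(int(u)-w,0),max(int(v)-w,0); roi=g[v0:int(v)+w,u0:int(u)+w]
    roi=cv2.createCLAHE(2.,(2,2)).apply(cv2.resize(roi,None,fx=s,fy=s,interpolation=cv2.INTER_CUBIC))
    h=cv2.HoughCircles(cv2.GaussianBlur(roi,(5,5),0),cv2.HOUGH_GRADIENT,1,s*rp,param1=60,param2=par,minRadius=int(s*rp*.85),maxRadius=int(s*rp*1.2))
    if h is None: return []
    return [(cast(c,[u0+(x+.5)/s-.5,v0+(y+.5)/s-.5],z)[0,:2],rr/s/f*d) for x,y,rr in h[0]]
def clearance(p,a,others):
    e=np.array([-np.sin(a),np.cos(a)]); n=np.array([np.cos(a),np.sin(a)]); m=1.
    def box(q,lo,hi,w):
        d=q-p; l=abs(d@e); return np.hypot(max(lo-l,l-hi,0),max(abs(d@n)-w,0))
    for q in others: m=min(m,box(q,.036,.066,.012)-.017)
    for t in np.linspace(0,1,15): m=min(m,box(GUARD[0]*(1-t)+GUARD[1]*t,0,.1,.042)-.005)
    return m
def goto(xy,z,a,vel=.25,joint=False):
    (manip.move_pose([*xy,z],down(a)) if joint else manip.servo_line([*xy,z],ori=down(a),vel=vel))
E
python3 - <<'E'
from h import *
np.set_printoptions(precision=4,suppress=True)
c=viewer.get_calibration("wrist"); im=viewer.get_image("wrist")
top=[(222.1,165.9),(253.8,159.4),(287.6,164.7),(224.1,202.1),(256.5,199.4),(292.4,200)]
T=cast(viewer.get_calibration("top"),top,.115)[:,:2]
W=[]
for t in T:
    h=caps(c,im,t,.035); print(t,[(x,round(r,4)) for x,r in h[:3]])
for i,t in enumerate(T):
    o=np.delete(T,i,0); A=np.radians(np.arange(-90,91,10)); cl=[clearance(t,a,o) for a in A]
    print(i,[(int(np.degrees(A[k])),round(cl[k],3)) for k in np.argsort(cl)[::-1][:6]])
for fr in(STAND,MAT):
  for y in(-.09,0,.09):
    p=place_xy(fr,0,y); print(p,[(d,manip.solve_ik([*p,.1],down(np.radians(d))) is not None and manip.solve_ik([*p,.26],down(np.radians(d))) is not None) for d in(-90,-45,0,45,90)])
E
```

```text
[0.6303 0.0981] [(array([0.6336, 0.0999]), np.float64(0.0199)), (array([0.6184, 0.0801]), np.float64(0.0157))]
[0.6495 0.0087] [(array([0.6571, 0.0094]), np.float64(0.0196)), (array([0.6358, 0.0076]), np.float64(0.0171))]
[ 0.6351 -0.0871] [(array([ 0.6413, -0.0867]), np.float64(0.0198)), (array([ 0.6263, -0.0689]), np.float64(0.0156))]
[0.5277 0.0911] [(array([0.5321, 0.0931]), np.float64(0.0176))]
[0.536  0.0002] [(array([0.5415, 0.0024]), np.float64(0.0166)), (array([ 0.5245, -0.005 ]), np.float64(0.0154))]
[ 0.535  -0.1007] [(array([ 0.5388, -0.1007]), np.float64(0.0175)), (array([ 0.5404, -0.0825]), np.float64(0.0188))]
0 [(-40, np.float64(0.043)), (-50, np.float64(0.034)), (-29, np.float64(0.032)), (59, np.float64(0.032)), (50, np.float64(0.028)), (-59, np.float64(0.025))]
1 [(59, np.float64(0.039)), (-50, np.float64(0.035)), (-59, np.float64(0.035)), (70, np.float64(0.034)), (90, np.float64(0.031)), (-90, np.float64(0.031))]
2 [(50, np.float64(0.046)), (40, np.float64(0.044)), (59, np.float64(0.035)), (29, np.float64(0.032)), (-50, np.float64(0.029)), (70, np.float64(0.025))]

[... 241 characters left out ...]
p.float64(0.008)), (-10, np.float64(0.008)), (20, np.float64(0.008))]
5 [(-40, np.float64(0.036)), (-50, np.float64(0.029)), (-29, np.float64(0.026)), (-59, np.float64(0.021)), (20, np.float64(0.02)), (-20, np.float64(0.019))]
[0.5554 0.2281] [(-90, True), (-45, True), (0, True), (45, True), (90, True)]
[0.5594 0.318 ] [(-90, True), (-45, True), (0, True), (45, True), (90, True)]
[0.5634 0.4079] [(-90, True), (-45, True), (0, True), (45, True), (90, True)]
[ 0.5664 -0.4137] [(-90, True), (-45, True), (0, True), (45, True), (90, True)]
[ 0.5498 -0.3253] [(-90, True), (-45, True), (0, True), (45, True), (90, True)]
[ 0.5332 -0.2369] [(-90, True), (-45, True), (0, True), (45, True), (90, True)]
```

```bash
cat >> h.py <<'E'
import json,os
def state(): return json.load(open("st.json"))
def sort_bottle(i,extra=()):
    """look closely, grip, weigh, place bottle i; st.json: pos list, n={'stand':k,'mat':k}, done"""
    st=state(); P=[np.array(p) for p in st["pos"]]; p=P[i]
    o=[q for k,q in enumerate(P) if k!=i and k not in st["done"]]
    ok=[]
    for a in np.radians(np.arange(-90,91,10)):
        cl=clearance(p,a,o)
        if cl>.008: ok.append((min(cl,.03)-.004*abs(a),a))
    a=max(ok)[1]
    if os.path.exists("ov.json"): a=json.load(open("ov.json")).get(str(i),a)
    n=np.array([np.cos(a),np.sin(a)])
    goto(p-.03*n,.26,a,joint=True)
    for z in (.26,.20):
        if z<.25: goto(p-.03*n,z,a)
        c=viewer.get_calibration("wrist"); im=viewer.get_image("wrist"); h=caps(c,im,p,.04)
        if not h: print("no cap seen"); save(f"fail{i}",im); return None
        h.sort(key=lambda x:np.linalg.norm(x[0]-p)+3*abs(x[1]-.0175)); q,r=h[0]
        print(i,"a",round(np.degrees(a)),"clr",round(clearance(q,a,o),3),"cap",q.round(4),"r",round(r,4),"shift",(q-p).round(4)); p=q
        if np.linalg.norm(q-P[i])>.02: print("moved far"); save(f"fail{i}",im); return None
    goto(p,.20,a); manip.sleep(.3); f0=np.array(manip.current_force())[2]
    goto(p,ZG,a,vel=.12); zp=manip.current_tool_pos()[2]
    effector.close(f_grip=45); manip.sleep(.2); gap=manip.current_finger_gap(); q=np.array(manip.current_tool_pos())
    print("gap",round(gap,4),"force",round(manip.current_gripper_force(),1))
    if not .028<gap<.04: return "badgrip"
    goto(p,ZG+.04,a,vel=.08); manip.sleep(.4)
    m=np.mean([np.array(manip.current_force())[2] for _ in range(3)])-f0; m=-m/9.81
    kind="stand" if m>.33 else "mat"; print("mass",round(m,3),kind,"gap",round(manip.current_finger_gap(),4))
    fr=STAND if kind=="stand" else MAT; sg=1 if kind=="stand" else -1
    t=place_xy(fr,0,sg*[.085,0,-.085][st["n"][kind]])
    b=fr[1]+np.pi/2; b=min((b,b-np.pi),key=lambda v:abs(v-a))
    goto(p,.25,a); goto(t,.25,b,vel=.22)
    goto(t,zp+.02,b,vel=.15); f1=np.array(manip.current_force())[2]
    for dz in np.arange(.012,.0015,-.0015):
        goto(t,zp+dz,b,vel=.05)
        if np.array(manip.current_force())[2]-f1>.6: break
    print("touch at dz",round(dz,4),manip.current_tool_pos()[2]-zp)
    effector.open_jaws(); manip.sleep(.2); goto(t,.25,b)
    P[i]=t; st["pos"]=[list(map(float,x)) for x in P]; st["n"][kind]+=1; st["done"].append(i); st.setdefault("kind",{})[str(i)]=kind
    json.dump(st,open("st.json","w")); print("t",manip.current_clock()); return kind
E
cat > st.json <<'E'
{"pos":[[0.633,0.0995],[0.656,0.009],[0.6405,-0.0868],[0.531,0.0925],[0.5405,0.0018],[0.538,-0.1007]],"n":{"stand":0,"mat":0},"done":[]}
E
python3 - <<'E'
from h import *
print(sort_bottle(5))
save("t1",viewer.get_image("top"))
E
```

```text
5 a -40 clr 0.039 cap [ 0.5404 -0.1018] r 0.0165 shift [ 0.0024 -0.0011]
5 a -40 clr 0.038 cap [ 0.5411 -0.1025] r 0.016 shift [ 0.0007 -0.0007]
gap 0.0324 force 45.0
mass 0.129 mat gap 0.0328
touch at dz 0.003 0.0034699679833090913
t 15.7833
mat
```

Run:
```python
from h import *
for i in(3,2):
    r=sort_bottle(i); print(r)
    if r in(None,"badgrip"): break
goto([.52,0],.42,0,joint=True)
save("w2",viewer.get_image("wrist"))
```

```text
3 a 50 clr 0.038 cap [0.5337 0.0945] r 0.0167 shift [0.0027 0.002 ]
3 a 50 clr 0.036 cap [0.5315 0.0947] r 0.0189 shift [-0.0022  0.0002]
gap 0.0327 force 45.0
mass 0.107 mat gap 0.0323
touch at dz 0.0045 0.004356948671179403
t 29.4083
mat
2 a 30 clr 0.031 cap [ 0.6424 -0.0852] r 0.0171 shift [0.0019 0.0016]
2 a 30 clr 0.031 cap [ 0.6401 -0.0831] r 0.0196 shift [-0.0024  0.0021]
gap 0.0324 force 45.0
mass 0.497 stand gap 0.0324
touch at dz 0.003 0.003261526628734898
t 43.1333
stand
```

View pics/w2.png

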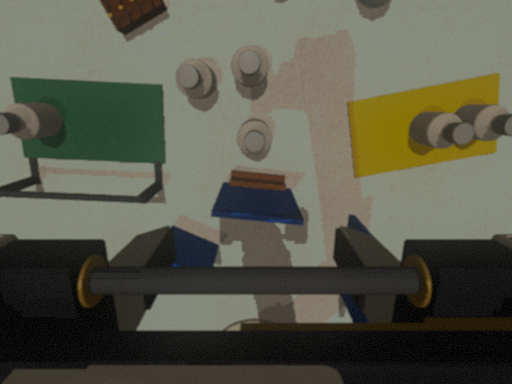

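Run:
```python
from h import *
for i in(4,1,0):
    r=sort_bottle(i); print(r)
    if r in(None,"badgrip"): break
goto([.45,0],.42,0,joint=True)
save("w3",viewer.get_image("wrist")); print(manip.current_clock())
```

```text
4 a 0 clr 0.06 cap [0.54   0.0015] r 0.0177 shift [-0.0005 -0.0003]
4 a 0 clr 0.059 cap [0.539  0.0036] r 0.0194 shift [-0.001   0.0021]
gap 0.0328 force 45.0
mass 0.614 stand gap 0.0326
touch at dz 0.003 0.0033347421596895133
t 57.175
stand
1 a -30 clr 0.037 cap [0.6577 0.0093] r 0.0175 shift [0.0017 0.0003]
1 a -30 clr 0.037 cap [0.6562 0.0073] r 0.0189 shift [-0.0014 -0.0021]
gap 0.0327 force 45.0
mass 0.592 stand gap 0.0324Traceback (most recent call last):
  File "<stdin>", line 3, in <module>
  File "h.py", line 72, in sort_bottle
    goto(p,.25,a); goto(t,.25,b,vel=.22)
                   ~~~~^^^^^^^^^^^^^^^^^
  File "h.py", line 39, in goto
    (manip.move_pose([*xy,z],down(a)) if joint else manip.servo_line([*xy,z],ori=down(a),vel=vel))
                                                    ~~~~~~~~~~~~~~~~^^^^^^^^^^^^^^^^^^^^^^^^^^^^^
bench.PlanningError: the arm cannot follow that straight line within its joint ranges
```

```bash
python3 - <<'E'
s=open("h.py").read()
a=s.index("    fr=STAND if kind"); 
body=s[a:]
s=s[:a]+"    return put(i,kind,p,a,zp)\ndef put(i,kind,p,a,zp):\n    st=state(); P=[np.array(q) for q in st['pos']]\n"+body
s=s.replace("""goto(p,.25,a); goto(t,.25,b,vel=.22)
""","""goto(p,.25,a)
    for b in (b,b+np.pi,b-np.pi,a,b+.5,b-.5):
        try: goto(t,.25,b,vel=.22); break
        except manip.PlanningError: print("no line",round(b,2))
""")
open("h.py","w").write(s)
E
python3 - <<'E'
from h import *
p=np.array(manip.current_tool_pos()); print(p,manip.current_finger_gap())
print(put(1,"stand",np.array([.6562,.0073]),np.radians(-30),ZG))
r=sort_bottle(0); print(r)
goto([.45,0],.42,0,joint=True)
save("w3",viewer.get_image("wrist")); print(manip.current_clock())
E
```

```text
[0.65530127 0.00696043 0.24877884] 0.03285608965471671
no line -1.62
touch at dz 0.0105 0.01047598547413886
t 69.6083
stand
0 a 0 clr 0.158 cap [0.6385 0.1032] r 0.0167 shift [0.0055 0.0037]
0 a 0 clr 0.158 cap [0.6379 0.1037] r 0.0176 shift [-0.0006  0.0005]
gap 0.0327 force 45.0
mass 0.141 mat gap 0.0324
touch at dz 0.006 0.005871074276898813
t 82.35
mat
83.575
```

View pics/w3.png

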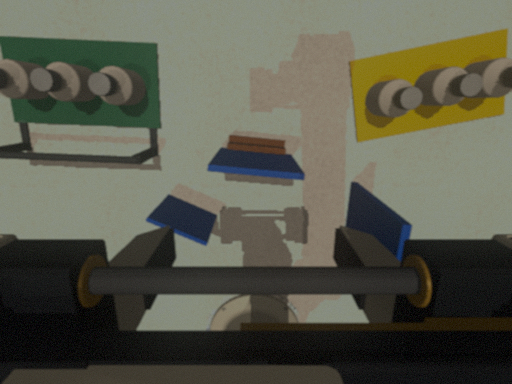

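```bash
cat >> h.py <<'E'
TH=.275
def fit(mask_w):
    """weighted centre, direction of an elongated blob (x,y pixels)"""
    v,u=np.nonzero(mask_w>0); w=mask_w[v,u]; X=np.c_[u,v]; m=np.average(X,axis=0,weights=w)
    e,V=np.linalg.eigh(np.cov((X-m).T,aweights=w)); return m,V[:,1],e
def lean_pose(x,z,s,th,half,fr,y=0.):
    """TCP pose for guard foot at stand x, height z, TCP s along guard, tilt th"""
    xy=place_xy(fr,x+s*np.sin(th),y)
    q=(R.from_euler("z",fr[1])*R.from_euler("y",th)*R.from_euler("z",half*np.pi/2)*R.from_quat([1,0,0,0])).as_quat()
    return [*xy,z+s*np.cos(th)],q
E
python3 - <<'E'
from h import *
np.set_printoptions(precision=4,suppress=True)
c=viewer.get_calibration("top"); im=cv2.imread("pics/top0.png").astype(float)
def line(w,box,z,n):
    x0,x1,y0,y1=box; m,d,e=fit(w[y0:y1,x0:x1]); m=m+[x0,y0]
    p=cast(c,[m,m+20*d],z)[:,:2]; v=p[1]-p[0]; v*=np.sign(v[1]); print(n,"px",m,"ctr",p[0],"yaw",np.arctan2(-v[0],v[1]),"len",np.sqrt(12*e[1])); return p[0],np.arctan2(-v[0],v[1])
line(np.clip(im[...,0]-im[...,2]-15,0,None),(225,292,228,248),.176,"guard")
line(np.clip(im[...,1]-im[...,2]-15,0,None)*(im[...,1]-im[...,2]>22),(100,205,160,226),.004,"tray")
g=im.mean(2); dark=np.clip(45-g,0,None); line(dark,(92,198,224,240),.1,"rail")
for half in(1,-1):
  for x,z in((-.20,.15),(-.19,.0),(-.16,.0),(-.16,.05)):
    p,q=lean_pose(x,z,.14,TH,half,STAND); s=manip.solve_ik(p,q); print(half,x,z,p,s is not None and np.array(s))
  s=manip.solve_ik([.43,-.003,.146],down(-.08+half*np.pi/2)); print("pick",s is not None)
E
```

```text
guard px [257.4116 237.4203] ctr [ 0.4296 -0.0028] yaw -0.1010239058165474 len 47.98295021544631
tray px [152.7678 193.9151] ctr [0.5593 0.3156] yaw -0.05393446596632851 len 89.6661794485854
rail px [148.9117 232.4438] ctr [0.4416 0.3028] yaw -0.03300579175065851 len 126.88970777740768
1 -0.2 0.15 [np.float64(0.39758055172102297), np.float64(0.3252867944229267), np.float64(0.2847395276679533)] [-0.1677  0.369  -0.5788  1.6149  0.0066  1.4117 -0.7815]
1 -0.19 0.0 [np.float64(0.4075704284295014), np.float64(0.32483694628255005), np.float64(0.13473952766795333)] [-0.1785  0.5443 -0.5671  1.7424  0.1053  1.1353 -0.8059]
1 -0.16 0.0 [np.float64(0.43754005855493666), np.float64(0.3234874018614203), np.float64(0.13473952766795333)] [-0.1771  0.581  -0.547   1.6776  0.1183  1.1671 -0.7819]
1 -0.16 0.05 [np.float64(0.43754005855493666), np.float64(0.3234874018614203), np.float64(0.18473952766795332)] [-0.1733  0.5219 -0.5505  1.6389  0.0849  1.2566 -0.7696]
pick True
-1 -0.2 0.15 [np.float64(0.39758055172102297), np.float64(0.3252867944229267), np.float64(0.2847395276679533)] [ 0.2508  0.6482 -1.2985  1.6025  0.3807  1.4955  2.0101]
-1 -0.19 0.0 [np.float64(0.4075704284295014), np.float64(0.32483694628255005), np.float64(0.13473952766795333)] [ 0.2348  0.9124 -1.3043  1.7298  0.6526  1.3353  1.8706]
-1 -0.16 0.0 [np.float64(0.43754005855493666), np.float64(0.3234874018614203), np.float64(0.13473952766795333)] [ 0.2308  0.9528 -1.3052  1.6645  0.6844  1.3807  1.8968]
-1 -0.16 0.05 [np.float64(0.43754005855493666), np.float64(0.3234874018614203), np.float64(0.18473952766795332)] [ 0.2331  0.8652 -1.3034  1.6259  0.5932  1.4261  1.9428]
pick True
```

Run:
```python
from h import *
a=-.10+np.pi/2; g=[.4296,-.0028]
goto(g,.30,a,joint=True); save("t2",viewer.get_image("top"))
goto(g,.20,a); save("w4",viewer.get_image("wrist")); f0=np.array(manip.current_force())
goto(g,.146,a,vel=.08); print(manip.current_tool_pos(),np.array(manip.current_force())-f0)
effector.close(f_grip=30); print("gap",manip.current_finger_gap(),manip.current_gripper_force())
goto(g,.20,a,vel=.05); manip.sleep(.3); print("dF",np.array(manip.current_force())-f0,manip.current_finger_gap(),manip.current_clock())
save("s2",viewer.get_image("side"))
t=cv2.imread("pics/t2.png")[130:270,80:440]; s=cv2.imread("pics/s2.png")
cv2.imwrite("pics/m2.png",np.vstack([cv2.resize(t,(768,299)),cv2.resize(s[60:384],(448,284)).copy() if 0 else cv2.copyMakeBorder(cv2.resize(s[60:384],(448,284)),0,0,0,320,0)]))
```

```text
[ 0.43004436 -0.0027826   0.14639855] [-0.25634096  0.36692896 -0.80666689]
gap 0.009601001754360844 29.998751878738403
dF [-0.62235959  0.1856902  -2.50108853] 0.009636394777294423 89.1417
```

View pics/m2.png

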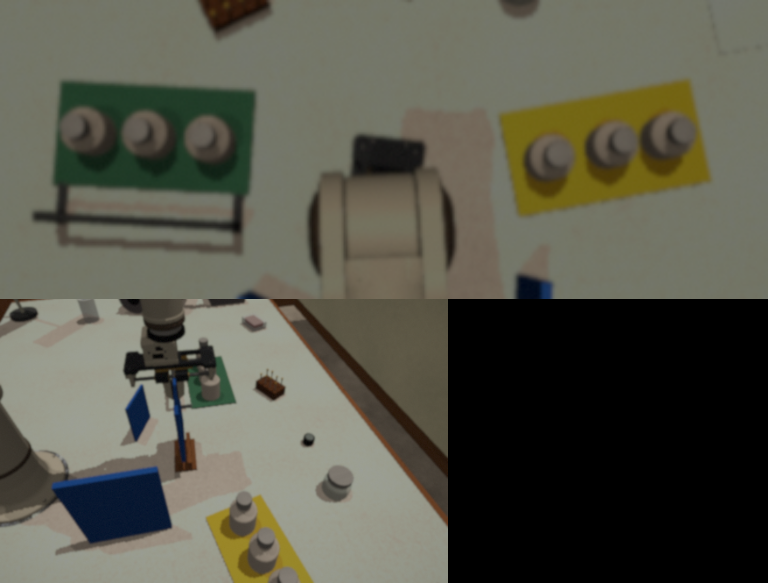

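Run:
```python
from h import *
FR=(np.array([.5592,.317]),-.048); S=.14
goto([.4296,-.0028],.34,-.10+np.pi/2,vel=.15)
def L(x,z,vel): p,q=lean_pose(x,z,S,TH,1,FR); manip.servo_line(p,ori=q,vel=vel)
sn,cs=np.sin(TH),np.cos(TH); z0=.005*sn
s=(.1-z0+.011*sn)/cs; X=-.12-s*sn-.011*cs; print("foot x",X)
L(X-.035,.19,.2); L(X-.035,.03,.12); manip.sleep(.2); f0=np.array(manip.current_force()); print(f0)
for z in np.arange(.010,-.0025,-.0015):
    L(X-.035,z+z0,.04); f=np.array(manip.current_force())-f0
    if f[2]>1.0: break
print("bench at",z,f,manip.current_tool_pos()); save("s3",viewer.get_image("side")); save("t3",viewer.get_image("top")); print(manip.current_clock(),manip.current_finger_gap())
t=cv2.imread("pics/t3.png")[150:280,80:300]; s=cv2.imread("pics/s3.png")[60:260,80:400]
cv2.imwrite("pics/m3.png",np.hstack([cv2.resize(t,(406,240)),cv2.resize(s,(384,240))]))
```

```text
foot x -0.15926123826961136
[-0.6532078  -0.01007259 -2.26950442]
bench at -0.000499999999999997 [ 1.97533575 -1.51191475  6.69192148] [0.40389861 0.32468071 0.13627687]
96.2167 0.009550816197124808
```

View pics/m3.png

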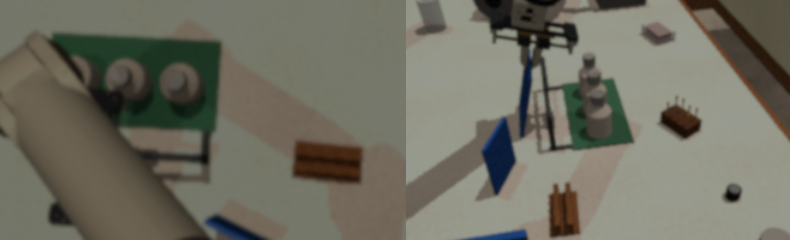

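Run:
```python
from h import *
FR=(np.array([.5592,.317]),-.048); S=.14; X=-.15926; z0=.005*np.sin(TH)
def L(x,z,vel): p,q=lean_pose(x,z,S,TH,1,FR); manip.servo_line(p,ori=q,vel=vel)
zb=z0-.0005+.0025
L(X-.035,zb,.04); L(X-.012,zb,.05); manip.sleep(.2); f0=np.array(manip.current_force())
for x in np.arange(X-.010,X+.0101,.0015):
    L(x,zb,.03); f=np.array(manip.current_force())-f0
    if np.linalg.norm(f[:2])>2: break
print("rail at",x-X,f); L(x,zb-.0025,.02); print(np.array(manip.current_force())-f0,manip.current_clock())
effector.open_jaws(); manip.sleep(.3)
p,q=lean_pose(x,zb,S+.10,TH,1,FR); manip.servo_line(p,ori=q,vel=.08)
p[2]+=.1; manip.servo_line(p,ori=q,vel=.2)
save("w5",viewer.get_image("wrist"))
manip.move_pose([.45,-.05,.45],down(0)); manip.sleep(.3)
save("s4",viewer.get_image("side")); save("t4",viewer.get_image("top")); print(manip.current_clock())
t=cv2.imread("pics/t4.png")[150:280,80:300]; s=cv2.imread("pics/s4.png")[60:260,80:400]
cv2.imwrite("pics/m4.png",np.hstack([cv2.resize(t,(406,240)),cv2.resize(s,(384,240))]))
```

```text
rail at 0.003500000000000003 [-3.12814522  1.29755562 -0.53333113]
[-5.08185435  1.159589    0.69112559] 100.05
105.6833
```

View pics/m4.png

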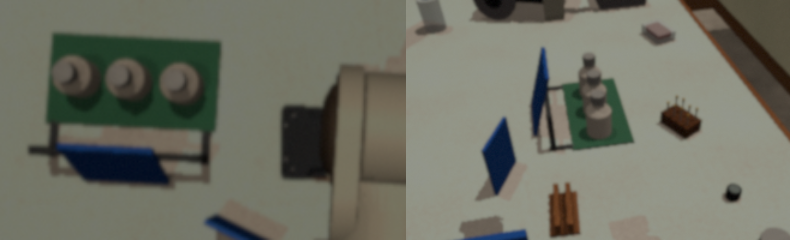

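Run:
```python
from h import *
c=viewer.get_calibration("top"); im=cv2.imread("pics/t4.png"); m=((im[...,0].astype(int)-im[...,2])>18).astype(np.uint8); m[:,182:]=0; m[:215]=0
k=max(cv2.findContours(m,0,1)[0],key=cv2.contourArea); b=cv2.approxPolyDP(k,3,True)[:,0]; print(b.tolist())
b=b[np.argsort(b[:,1])]; FR=(np.array([.5592,.317]),-.048); Ri=R.from_euler("z",-FR[1]).as_matrix()[:2,:2]
for n,pts,z in(("top",b[:2],.165),("foot",b[-2:],.003)):
    w=(cast(c,pts,z)[:,:2]-FR[0])@Ri.T; print(n,w.round(4).tolist(),w.mean(0).round(4))
```

```text
[[110, 228], [127, 246], [170, 247], [161, 230]]
top [[-0.1106, 0.0708], [-0.1085, -0.0661]] [-0.1095  0.0023]
foot [[-0.1612, 0.0644], [-0.1571, -0.065]] [-0.1591 -0.0003]
```

```bash
python3 -c "
from bench import manip
print(manip.hand_in(),manip.current_clock())"
```

```text
the job is handed in; nothing more can be done
the job is handed in; nothing more can be done
```

The job is handed in (no verdict came back): three full bottles stand upright on the green tray, three empty ones on the yellow mat, and the guard leans against the middle of the rail from outside at about 17°.

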